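# Raise the tube carrier of a dry-block incubator

## Task

Bring the sample tubes up out of the dry-block incubator for a colleague: lift the incubator's lid right back until it rests open on its stop, flip the red safety catch over, off the lever's slot, then pull the black T-handled lift lever steadily forward to its front stop, never jerking it or letting it fly back. Keep hold of the lever with the fingers and finish like that, still holding it at the stop with the lid open and the tubes raised, because the lever springs back when released. Leave the other things on the bench where they stand.

Things in the scene. Friction and masses are not known exactly. Their poses are not given: they have to be found in the camera images.
- incubator: white bench-top dry-block tube incubator, fixed to the bench, 210 mm deep (x), 370 mm wide (y). Origin on the bench surface; x points from its front (robot side) to its rear, y to its left, z up. The housing spans x -80 to +130 mm. Left part (y -40 to +165 mm): tube bay, housing 95 mm high, under the lid. Right part (y -205 to -45 mm): console with a flat deck 115 mm high, carrying the lever slot (along x at y = -130 mm) and the red catch.
- lid_handle (a point): middle of the lid's blue round handle bar: 12 mm thick, 108 mm free length along the incubator's y, held 36 mm ahead of the lid's front edge. With the lid shut it is 106 mm above the bench, with 32 mm of free space between the bar and the housing front behind it and nothing below it.
- lid_hinge (a point): middle of the lid's hinge axis, which runs along the incubator's y at the lid's rear lower edge, 98 mm above the bench. The handle bar is 176 mm from it. The lid (140 x 200 x 31 mm, white frame with a smoked window, 0.3 to 0.6 kg) swings up and rearward about it.
- lid (a joint): lid angle in rad: 0 shut, 1.75 wide open on its stop (leaning 10 degrees past upright). Let go below about 1.3 it falls shut; past about 1.4 it falls open and rests on the stop by its own weight.
- catch_knob (a point): centre of the red ball (20 mm diameter) at the free end of the safety catch; 25 mm above the console deck, at incubator y = -90 mm, when the catch is closed.
- catch_hinge (a point): middle of the catch's hinge axis, which runs along the incubator's x, 140 mm above the bench at incubator y = -158 mm (right of the slot). The knob is 68 mm from it. The catch is a red flat bar 20 mm wide and 6 mm thick which, when closed, lies level across the slot just ahead of the lever and blocks it; it flips up and over to the right (incubator -y). Between hinge and knob the closed bar lies on a small steel rest at y = -112 mm.
- catch (a joint): catch angle in rad: 0 closed across the slot, 1.57 upright, 2.70 flipped over to the right on its stop. It swings freely (60 g) and drops to whichever side it leans. Below about 1.7 it obstructs the lever.
- lever_grip (a point): middle of the black T-grip at the top of the lift lever: a round bar 22 mm thick and 90 mm long, lying level along the incubator's y, 223 mm above the bench when the lever is at rest, leaning 38 degrees to the rear. The steel shaft below its middle is 10 mm square.
- lever_pivot (a point): the lever's pivot, inside the console 50 mm above the bench; the pivot axis runs along the incubator's y. The grip is 220 mm from it. The lever swings forward (incubator -x) in the slot, over the console deck; the grip rises to 270 mm when upright and ends 254 mm above the bench, about 217 mm nearer the front than it began.
- lever (a joint): lever angle in rad: 0 at rest (leaning to the rear), 1.05 at the front stop (leaning 22 degrees to the front). A spring and the carrier's weight drive it back to 0: about 5 N at the grip at the start of the pull, about 6 N at the stop. Keep its speed under 3 rad/s both ways.
- carrier (a joint): height in m by which the tube carrier (steel plate with 20 capped tubes, in the bay) is raised: 0 at rest in the block, 0.055 with the lever at its front stop. It is lifted by the lever only, and would strike the lid if the lid were shut.
- cup_a: bystander: clear specimen cup with a red lid, 56 mm diameter, 68 mm high; origin under its centre. Leave it alone.
- cup_b: bystander: clear specimen cup with a red lid, 56 mm diameter, 68 mm high; origin under its centre. Leave it alone.
- cap_a: bystander: loose red cup lid lying on the bench, 64 mm diameter, 10 mm high; origin under its centre. Leave it alone.
- cap_b: bystander: loose red cup lid lying on the bench, 64 mm diameter, 10 mm high; origin under its centre. Leave it alone.
- marker: bystander: marker pen lying on the bench, 130 mm long (its x), 15 mm thick; origin under its middle. Leave it alone.
- tip_box: bystander: blue pipette-tip box, 85 x 122 x 64 mm; origin under its centre. Leave it alone.
- reagent: bystander: brown reagent bottle, 60 mm diameter, 130 mm high; origin under its centre. Leave it alone.

How it is judged:
By the outcome, as a careful person would: the job done as asked, in the order asked, and still so for the second after the job is handed in, while the arm keeps its last pose, push and grip.
It also fails if it takes over 64 s, if anything falls off the work surface, if the arm or the gripper's body presses on something with over 40 N, if the wrist force passes 120 N, or if a joint passes its speed limit or range.

## Robot

A 6-joint arm with a two-finger parallel gripper is mounted at the origin on the work surface. World frame = base frame: x ahead of the robot, y to its left, z up, the work surface at z = 0. Lengths are in m, angles in rad, forces in N, time in s.
With the tool pointing down it reaches from about 0.25 to 0.775 m from the base axis. Payload 4 kg.
Tool frame: the origin (TCP) lies midway between the tips of the shut fingers; the grasp point (between the pads) lies 19 mm behind it; z points along the fingers, y is the line along which they close (so a half turn about z gives the same grasp; the last joint's range is limited). The gripper opens to 94 mm and grips with 3 to 60 N. Pads are 16 mm wide; open, the fingers measure 119 mm over their backs; the gripper's body (75 mm by 177 mm) begins 78 mm behind the grasp point.
Start: joints at [0.998, 0.087, 1.371, -0, 1.684, -0.103], TCP at [0.249, 0.49, 0.206] pointing down, gripper open.
Joint ranges: [-3.1, 3.1], [-0.76, 2.03], [0.27, 2.55], [-1.08, 4.22], [0.17, 2.65], [-2.57, 2.57]. Speed limits (rad/s): [2.79, 2.79, 3.14, 3.14, 3.14, 3.14].

## Interface

Orientations are given as [roll, pitch, yaw] about the fixed x, y, z axes, in that order (R = Rz(yaw) Ry(pitch) Rx(roll)).
In Python, from bench import get_obs, snapshot, close_job gives the robot as it stands. The module is installed in compiled form; this text tells all that it offers.
- The arm moves only by the tool drive_tool, never from a script. Its argument "commands" is a list of rows, each a list of 6 numbers: the shift along the tool's x, y, z in units of 0.04 m (1.0 is 0.04 m), then the turn, a rotation vector about the tool's x, y, z in units of 0.1 rad (1.0 is 0.1 rad). In form: [[dx, dy, dz, wx, wy, wz], ...]. A call has 1 to 20 rows; each row shifts and turns the commanded pose from where the row before left it, along the tool's axes as they then stand; what a row does not reach is not made up. A row lasts 1/8 s, in which the tool goes at most 62.5 mm and 10.7 degrees, less where a joint would pass 70% of its speed; a pose out of reach is approached as far as the arm can. A call with a number of a shift or a turn outside -1 to 1 is refused whole. A call with a gripper value outside its range is refused whole. "gripper" is the closure, from 0 (fully open) to 1 (shut), set as the call begins (left out, the last holds). The fingers move at their own pace and stop on an object; the grip force is fixed at half the most. Time passes only in rows, so rows that do not move let the fingers close. It gives the time, the measured TCP pose, the force, the opening and the grip force at its end, in the units of the state.
- get_obs(): the state, without advancing time (a new reading comes with each control period).
- snapshot(name): name is "side" or "top"; returns a dict with "image" (400x640x3 uint8, blue, green, red), "range_z" (400x640 float32, m along the optical axis (not along the pixel's ray), 0 where there is no reading), "fx", "fy", "cx", "cy" (pixels), "rvec" (rotation vector, rad) and "tvec" (3), from world to camera coordinates, as OpenCV has them. Camera axes: x right, y down, z forward; pixel columns grow to the right and rows downward; lengths in m; the calibration is good to about 2 mm. A picture is of the moment at which its call begins.
- close_job(): hands the job in; it is judged then, once.
The state is a dict: "time": time; "joint_positions": joint angles; "qvel": joint speeds; "joint_torque": joint torques, N m; "tool_pos": TCP position; "ee_rot": TCP orientation; "wrist_force": force on the tool from outside, world axes, zero at the start; "wrist_torque": the same for the moment, N m; "width": finger opening in m; "finger_force": force on a finger pad.
Only numpy, scipy, OpenCV 4.12 (cv2) and the standard library are available. Lean on these libraries where they do the work, as an engineer would, in place of code of your own. Each camera call takes 0.05 s, during which the arm holds its last target. There are 200 camera calls.

## Working session

There is one attempt and no reset: what is moved stays moved. The work goes in short steps, Python scripts to look and compute and a tool call to move; the robot and the scene stay as the last step left them, time stands still between calls to the robot, and variables do not carry over. Pictures are saved under pics/ and viewed, at most 10 in all, crops included, and the job is handed in when it is done.

Besides the shell and the picture viewer there is one more tool, called after ">>>" as name(argument=value, ...), one argument or row to a line, values as JSON. drive_tool: Moves the arm, as the interface text tells. Its arguments: {"type":"object","properties":{"commands":{"type":"array"},"gripper":{"type":"number"}},"required":["commands"]}

```bash
mkdir -p pics; cat > h.py <<'E'
import numpy as np, cv2
from bench import get_obs, snapshot
def cloud(s):
    z=s["range_z"]; v,u=np.mgrid[:400,:640]
    p=np.stack([(u-s["cx"])/s["fx"]*z,(v-s["cy"])/s["fy"]*z,z],-1)
    R=cv2.Rodrigues(np.array(s["rvec"],float))[0]
    w=(p-np.array(s["tvec"]).ravel())@R
    w[z==0]=np.nan
    return w
E
python3 - <<'E'
from h import *
print({k:(np.round(v,3) if not isinstance(v,str) else v) for k,v in get_obs().items()})
ims=[]
for n in("side","top"):
    s=snapshot(n); np.savez("pics/"+n+"0.npz",**s); cv2.imwrite(f"pics/{n}0.png",s["image"])
    R=cv2.Rodrigues(np.array(s["rvec"],float))[0]; print(n,s["fx"],-R.T@np.array(s["tvec"]).ravel(),R[2])
E
```

```text
{'time': np.float64(0.0), 'joint_positions': array([ 0.998,  0.088,  1.372, -0.   ,  1.684, -0.103]), 'qvel': array([ 0.   ,  0.001, -0.002,  0.001, -0.001, -0.   ]), 'joint_torque': array([ 0.0000e+00, -3.4019e+01, -3.0242e+01,  7.2000e-02,  3.3000e-02,
       -0.0000e+00]), 'tool_pos': array([0.249, 0.49 , 0.204]), 'ee_rot': array([-3.139, -0.   ,  2.672]), 'wrist_force': array([-0.499, -0.28 , -0.003]), 'wrist_torque': array([ 0.023,  0.011, -0.075]), 'finger_force': np.float64(0.0), 'width': np.float64(0.094)}
side 430.00934086418323 [-0.07045976 -0.61321732  1.09106087] [ 0.45363997  0.48239756 -0.74933529]
top 509.6739973686142 [ 0.40283756 -0.01682739  1.48906034] [ 0.0679782   0.00605127 -0.99766846]
```

View pics/side0.png

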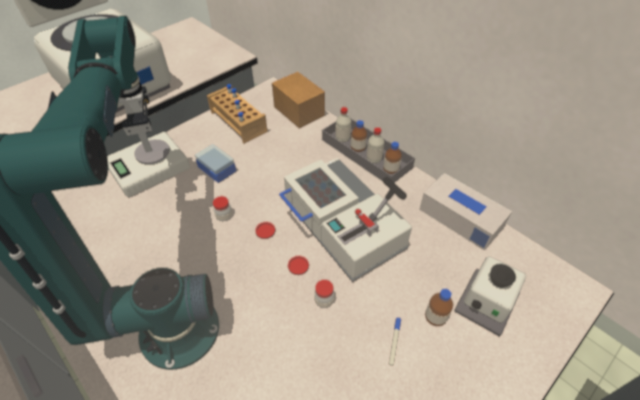

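View pics/top0.png

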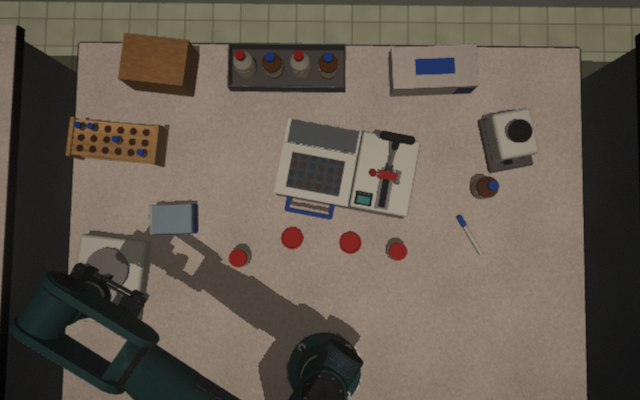

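The side view shows the incubator around (350,210), with the red catch at (366,218) and the T-grip at (396,188). In the top view the blue handle is at (310,208), the red knob near (375,174) and the T-grip at (397,137). The cups and caps are in front of it, at rows 238–257.

```bash
python3 - <<'E'
from h import *
for n,boxes in (("top",dict(blue=(280,190,340,220),red=(362,160,405,190),black=(375,125,420,150),deck=(340,120,425,220))),("side",dict(blue=(275,180,320,235),red=(350,200,385,235),black=(380,172,412,205)))):
    s=dict(np.load(f"pics/{n}0.npz")); w=cloud(s); im=s["image"]; hsv=cv2.cvtColor(im,cv2.COLOR_BGR2HSV)
    H,S,V=[hsv[...,i].astype(int) for i in range(3)]
    M=dict(blue=(abs(H-112)<12)&(S>110),red=((H<8)|(H>172))&(S>140),black=(V<60),deck=abs(w[...,2]-.115)<.006)
    for k,(a,b,c,d) in boxes.items():
        m=np.zeros((400,640),bool); m[b:d,a:c]=M[k][b:d,a:c]
        v,u=np.nonzero(m); p=w[m]; ok=~np.isnan(p[:,0])
        print(n,k,m.sum(),"u",u.min(),u.max(),"v",v.min(),v.max(),"med",np.round(np.nanmedian(p,0),3),"zpct",np.round(np.nanpercentile(p[:,2],[2,25,75,98]),3))
        zz=p[ok]; 
        if k in("blue","black"): 
            zz=zz[zz[:,2]>(.09 if k=="blue" else .2)]
        if len(zz)>5 :
            r=cv2.minAreaRect((zz[:,:2]*1000).astype(np.float32)); print("   rect mm",np.round(r[0],1),np.round(r[1],1),round(r[2],1), "mean",np.round(zz.mean(0),3))
E
```

```text
top blue 232 u 285 333 v 196 218 med [0.447 0.048 0.112] zpct [0.105 0.11  0.114 0.118]
   rect mm [457.7  45.2] [128.4  39.2] 80.4 mean [0.449 0.046 0.112]
top red 166 u 370 396 v 170 180 med [ 0.546 -0.157  0.144] zpct [0.136 0.142 0.147 0.152]
   rect mm [ 546.8 -151.1] [70.5 23.7] 83.9 mean [ 0.545 -0.155  0.144]
top black 323 u 380 414 v 131 149 med [ 0.628 -0.174  0.232] zpct [0.116 0.228 0.234 0.238]
   rect mm [ 622.9 -175.5] [86.1 34.7] 78.6 mean [ 0.627 -0.176  0.23 ]
top deck 3712 u 340 420 v 132 216 med [ 0.539 -0.153  0.115] zpct [0.11  0.114 0.117 0.12 ]
   rect mm [ 553.1 -140.4] [198.5 211.1] 80.2 mean [ 0.544 -0.157  0.115]
side blue 74 u 281 310 v 190 219 med [0.442 0.028 0.111] zpct [0.106 0.109 0.112 0.115]
   rect mm [454.8  43.2] [125.1  33.5] 81.9 mean [0.445 0.032 0.111]
side red 88 u 356 372 v 210 225 med [ 0.544 -0.16   0.143] zpct [0.139 0.141 0.144 0.149]
   rect mm [ 545.3 -153.6] [61.6 20.1] 82.5 mean [ 0.543 -0.158  0.143]Traceback (most recent call last):
  File "<stdin>", line 9, in <module>
    return umr_minimum(a, axis, None, out, keepdims, initial, where)
ValueError: zero-size array to reduction operation minimum which has no identity
```

```bash
python3 - <<'E'
from h import *
s=dict(np.load("pics/top0.npz")); w=cloud(s); hsv=cv2.cvtColor(s["image"],cv2.COLOR_BGR2HSV); H,S,V=[hsv[...,i].astype(int) for i in range(3)]
x,y,z=np.moveaxis(w,-1,0)
reg=(x>.38)&(x<.75)&(y>-.3)&(y<.2)
body=reg&(z>.08)&(z<.135)&~((abs(H-112)<12)&(S>110))
ps=(w[body][:,:2]*1000).astype(np.float32); 
m=cv2.morphologyEx(body.astype(np.uint8),cv2.MORPH_OPEN,np.ones((7,7))).astype(bool)
r=cv2.minAreaRect((w[m][:,:2]*1000).astype(np.float32)); print("body",r)
g=reg&(z>.222)&(V<70); pg=w[g]; print("grip n",len(pg),cv2.minAreaRect((pg[:,:2]*1000).astype(np.float32)))
for psi in (-9,-10,):
    t=np.deg2rad(psi); R=np.array([[np.cos(t),-np.sin(t)],[np.sin(t),np.cos(t)]])
    def loc(mm): return w[mm][:,:2]@R
    b=loc(m); print(psi,"body",np.round(np.percentile(b,[.5,99.5],axis=0),4).tolist())
    g_=loc(g); print(" grip",np.round(np.percentile(g_,[2,50,98],axis=0),4).tolist(), np.polyfit(g_[:,1],g_[:,0],1))
    bl=reg&(abs(H-112)<12)&(S>110)&(z>.1); q=loc(bl); print(" blue",np.round(np.percentile(q,[2,50,98],axis=0),4).tolist())
    f=q[q[:,0]<np.percentile(q[:,0],2)+.016]; print("  bar",np.round(f.mean(0),4),np.polyfit(f[:,1],f[:,0],1),np.round(np.ptp(f[:,1]),3))
    rd=reg&((H<8)|(H>172))&(S>140)&(z>.12); q=loc(rd); print(" red",np.round(np.percentile(q,[2,50,98],axis=0),4).tolist())
# bystanders near
for n,c in dict(capA=(292,238),capB=(350,242),cupA=(238,257),cupB=(397,250)).items(): print(n,np.round(w[c[1],c[0]],3))
E
```

```text
body ((568.2913818359375, -56.91389465332031), (370.07586669921875, 213.0968475341797), 80.09481048583984)
grip n 280 ((627.4656372070312, -176.42755126953125), (86.08807373046875, 26.49555206298828), 80.21630859375)
-9 body [[0.4648, -0.1494], [0.6751, 0.2123]]
 grip [[0.6389, -0.1159], [0.6486, -0.0761], [0.6597, -0.036]] [0.01209262 0.64977307]
 blue [[0.4257, 0.0531], [0.4322, 0.116], [0.4627, 0.1796]]
  bar [0.4309 0.1157] [0.0117161  0.42955817] 0.128
 red [[0.5535, -0.0977], [0.5627, -0.0698], [0.5729, -0.0298]]
-10 body [[0.4653, -0.1394], [0.6731, 0.2231]]
 grip [[0.6401, -0.1045], [0.6496, -0.0649], [0.661, -0.0247]] [-0.00422208  0.64980851]
 blue [[0.4238, 0.0608], [0.4302, 0.1234], [0.4603, 0.1875]]
  bar [0.4288 0.1235] [-0.00334967  0.42917593] 0.128
 red [[0.5546, -0.0879], [0.5638, -0.0601], [0.5741, -0.02]]
capA [0.372 0.098 0.004]
capB [ 0.362 -0.07   0.004]
cupA [0.319 0.242 0.068]
cupB [ 0.344 -0.199  0.065]
```

Pose fit: the yaw is about -9.8° and the origin about (0.547, -0.033). The sizes and heights match the given ones: body 370x213 mm, bar top at 112 mm, catch at 140 mm. First I turn the tool so that its axes are (incubator y, incubator x, down).

>>> drive_tool(
  commands=[
    [0,0,0,0,0,0.98],
    [0,0,0,0,0,0.98],
    [0,0,0,0,0,0.98],
    [0,0,0,0,0,0.98],
    [0,0,0,0,0,0.98],
    [0,0,0,0,0,0.98],
    [0,0,0,0,0,0.98],
    [0,0,0,0,0,0.98],
    [0,0,0,0,0,0.98],
    [0,0,0,0,0,0.98],
    [0,0,0,0,0,0.98],
    [0,0,0,0,0,0.98],
    [0,0,0,0,0,0.95],
  ],
  gripper=0.66,
)

```text
time: 1.72
tool_pos: [0.2488, 0.4901, 0.2048]
ee_rot: [-3.141, 0.001, 1.398]
wrist_force: [0.5, -0.4, 0.9]
width: 0.0317
finger_force: 0.0
```

```bash
cat >> h.py <<'E'
from scipy.spatial.transform import Rotation as Rot
T=np.deg2rad(-9.8); RI=np.array([[np.cos(T),-np.sin(T),0],[np.sin(T),np.cos(T),0],[0,0,1]]); O=np.array([.5471,-.0329,0])
def where(): 
    o=get_obs(); return RI.T@(o["tool_pos"]-O), Rot.from_euler("xyz",o["ee_rot"]).as_matrix(), o
def to(local):  # shift in tool units to TCP target given in incubator mm
    p,R,o=where(); d=RI@(np.array(local)/1000-p)
    print("local mm",np.round(p*1000,1),"ToolInInc",np.round(RI.T@R,3).tolist(),"units",np.round(R.T@d/.04,2),"F",np.round(RI.T@o["wrist_force"],1),"w",round(float(o["width"]),4),"ff",round(float(o["finger_force"]),1),"t",o["time"],"q",np.round(o["joint_positions"],2))
E
python3 -c "
from h import *
to([-118,62,180])"
```

```text
local mm [-382.9  464.6  204.8] ToolInInc [[0.002, 1.0, -0.001], [1.0, -0.002, -0.001], [-0.001, -0.0, -1.0]] units [-10.05   6.65   0.63] F [ 0.6 -0.3  0.9] w 0.0317 ff 0.0 t 1.725 q [ 1.    0.09  1.37 -0.    1.68  1.17]
```

>>> drive_tool(
  commands=[
    [-0.84,0.555,0.05,0,0,0],
    [-0.84,0.555,0.05,0,0,0],
    [-0.84,0.555,0.05,0,0,0],
    [-0.84,0.555,0.05,0,0,0],
    [-0.84,0.555,0.05,0,0,0],
    [-0.84,0.555,0.05,0,0,0],
    [-0.84,0.555,0.05,0,0,0],
    [-0.84,0.555,0.05,0,0,0],
    [-0.84,0.555,0.05,0,0,0],
    [-0.84,0.555,0.05,0,0,0],
    [-0.84,0.555,0.05,0,0,0],
    [-0.81,0.55,0.05,0,0,0],
    [0,0,0,0,0,0],
    [0,0,0,0,0,0],
  ],
)

```text
time: 3.48
tool_pos: [0.4429, 0.0496, 0.1811]
ee_rot: [-3.141, -0.001, 1.401]
wrist_force: [-0.7, 0.1, 0.2]
width: 0.0322
finger_force: 0.0
```

```bash
python3 - <<'E'
from h import *
to([-118,62,90])
s=snapshot("side"); cv2.imwrite("pics/s1.png",cv2.resize(s["image"][130:290,230:450],None,fx=3,fy=3))
E
```

```text
local mm [-116.7   63.6  181.1] ToolInInc [[-0.001, 1.0, -0.001], [1.0, 0.001, 0.001], [0.001, -0.001, -1.0]] units [-0.04 -0.03  2.28] F [-0.7 -0.1  0.2] w 0.0322 ff 0.0 t 3.475 q [-0.02 -0.14  1.64  0.    1.64  0.15]
```

View pics/s1.png

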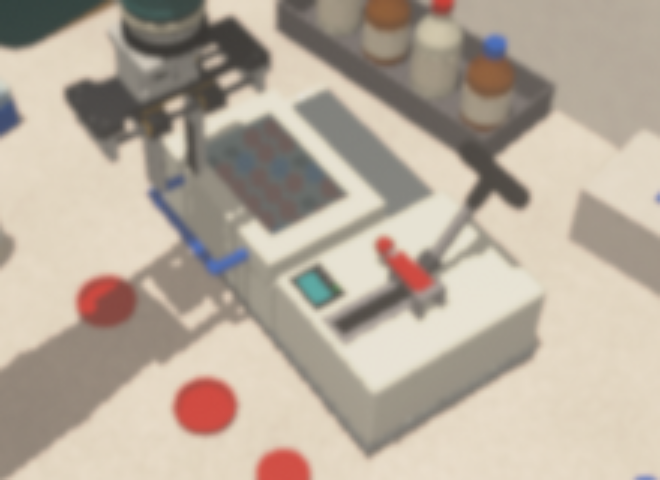

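The crop shows the fingers (180,150) above the blue bar, one on each side, clear of the lid. I descend and grip.

>>> drive_tool(
  commands=[
    [0,0,0.6,0,0,0],
    [0,0,0.6,0,0,0],
    [0,0,0.5,0,0,0],
    [0,0,0.4,0,0,0],
    [0,0,0.15,0,0,0],
    [0,0,0,0,0,0],
  ],
)

```text
time: 4.28
tool_pos: [0.4433, 0.0495, 0.0915]
ee_rot: [-3.141, -0.0, 1.401]
wrist_force: [-0.3, -0.2, 0.4]
width: 0.0319
finger_force: 0.0
```

>>> drive_tool(
  commands=[
    [0,0,0,0,0,0],
    [0,0,0,0,0,0],
    [0,0,0,0,0,0],
    [0,0,0,0,0,0],
  ],
  gripper=1,
)

```text
time: 4.78
tool_pos: [0.4435, 0.0492, 0.0921]
ee_rot: [3.141, -0.0, 1.401]
wrist_force: [-1.3, -0.6, 3.3]
width: 0.0109
finger_force: 30.0
```

```bash
python3 - <<'E'
from h import *
to([-118,62,90])
p0=where()[0]*1000
a0=.0455; xs=58;zs=98
th=np.r_[np.linspace(0,1.70,28)]
c=np.c_[xs-176*np.cos(th+a0),zs+176*np.sin(th+a0)]
for t,d in zip(th[1:],np.diff(c,axis=0)/40): print(round(t,2),np.round([d[0],-d[1]],2))
E
```

```text
local mm [-116.    63.3   92.1] ToolInInc [[-0.001, 1.0, 0.001], [1.0, 0.001, 0.0], [0.0, 0.001, -1.0]] units [-0.03 -0.05  0.05] F [-1.1 -0.8  3.3] w 0.0109 ff 30.0 t 4.775 q [-0.02 -0.1   1.78  0.    1.46  0.15]
0.06 [ 0.02 -0.28]
0.13 [ 0.04 -0.27]
0.19 [ 0.06 -0.27]
0.25 [ 0.07 -0.27]
0.31 [ 0.09 -0.26]
0.38 [ 0.11 -0.26]
0.44 [ 0.12 -0.25]
0.5 [ 0.14 -0.24]
0.57 [ 0.15 -0.23]
0.63 [ 0.17 -0.22]
0.69 [ 0.18 -0.21]
0.76 [ 0.19 -0.2 ]
0.82 [ 0.2  -0.19]
0.88 [ 0.22 -0.17]
0.94 [ 0.23 -0.16]
1.01 [ 0.24 -0.14]
1.07 [ 0.24 -0.13]
1.13 [ 0.25 -0.11]
1.2 [ 0.26 -0.1 ]
1.26 [ 0.26 -0.08]
1.32 [ 0.27 -0.06]
1.39 [ 0.27 -0.05]
1.45 [ 0.28 -0.03]
1.51 [ 0.28 -0.01]
1.57 [0.28 0.  ]
1.64 [0.28 0.02]
1.7 [0.27 0.04]
```

Bar gripped (10.9 mm opening, 30 N). I lift it along the arc.

>>> drive_tool(
  commands=[
    [0,0.02,-0.28,0,0,0],
    [0,0.04,-0.27,0,0,0],
    [0,0.06,-0.27,0,0,0],
    [0,0.07,-0.27,0,0,0],
    [0,0.09,-0.26,0,0,0],
    [0,0.11,-0.26,0,0,0],
    [0,0.12,-0.25,0,0,0],
    [0,0.14,-0.24,0,0,0],
  ],
)

```text
time: 5.78
tool_pos: [0.4673, 0.045, 0.1761]
ee_rot: [-3.137, 0.0, 1.401]
wrist_force: [-6.8, 1.8, -0.2]
width: 0.0109
finger_force: 30.0
```

```bash
python3 -c "
from h import *
a=.5455
to([60-176*np.cos(a),62,98+176*np.sin(a)-14])"
```

```text
local mm [-91.9  63.2 176.1] ToolInInc [[-0.001, 1.0, -0.005], [1.0, 0.001, -0.0], [-0.0, -0.005, -1.0]] units [-0.03  0.04  0.02] F [-7.   0.6 -0.2] w 0.0109 ff 30.0 t 5.775 q [-0.03 -0.08  1.6   0.    1.63  0.14]
```

>>> drive_tool(
  commands=[
    [0,0.15,-0.23,0,0,0],
    [0,0.17,-0.22,0,0,0],
    [0,0.18,-0.21,0,0,0],
    [0,0.19,-0.2,0,0,0],
    [0,0.2,-0.19,0,0,0],
    [0,0.22,-0.17,0,0,0],
    [0,0.23,-0.16,0,0,0],
    [0,0.24,-0.14,0,0,0],
    [0,0.24,-0.13,0,0,0],
  ],
)

```text
time: 6.9
tool_pos: [0.5405, 0.0323, 0.246]
ee_rot: [3.139, 0.0, 1.401]
wrist_force: [-6.0, 0.9, 3.7]
width: 0.0111
finger_force: 30.0
```

```bash
python3 -c "
from h import *
a=1.07+.0455
to([60-176*np.cos(a),62,98+176*np.sin(a)-14])"
```

```text
local mm [-17.6  63.1 246. ] ToolInInc [[-0.001, 1.0, 0.003], [1.0, 0.001, -0.0], [-0.0, 0.003, -1.0]] units [-0.03  0.    0.1 ] F [-6.1 -0.2  3.7] w 0.0111 ff 30.0 t 6.9 q [-0.04  0.06  1.32 -0.    1.76  0.13]
```

>>> drive_tool(
  commands=[
    [0,0.25,-0.11,0,0,0],
    [0,0.26,-0.09,0,0,0],
    [0,0.26,-0.07,0,0,0],
    [0,0.27,-0.05,0,0,0],
    [0,0.27,-0.04,0,0,0],
    [0,0.28,-0.02,0,0,0],
    [0,0.28,0,0,0,0],
    [0,0.28,0.01,0,0,0],
    [0,0.27,0.03,0,0,0],
    [0,0.26,0.05,0,0,0],
    [0,0,0,0,0,0],
  ],
)

```text
time: 8.28
tool_pos: [0.6497, 0.0133, 0.2569]
ee_rot: [3.131, -0.0, 1.4]
wrist_force: [2.6, -0.5, 4.4]
width: 0.0113
finger_force: 30.0
```

```bash
python3 -c "
from h import *
to([92,62,256])"
```

```text
local mm [ 93.2  62.9 256.9] ToolInInc [[-0.0, 1.0, 0.01], [1.0, 0.0, 0.0], [0.0, 0.01, -1.0]] units [-0.02 -0.03  0.02] F [ 2.6 -0.1  4.4] w 0.0113 ff 30.0 t 8.275 q [-0.07  0.3   1.02 -0.    1.81  0.1 ]
```

>>> drive_tool(
  commands=[
    [0,0,0,0,0,0],
    [0,0,0,0,0,0],
    [0,0,0,0,0,0],
    [0,0,-0.5,0,0,0],
    [0,0,-0.8,0,0,0],
    [0,0,-0.7,0,0,0],
    [0,0,0,0,0,0],
  ],
  gripper=0.6,
)

```text
time: 9.15
tool_pos: [0.6469, 0.0144, 0.3357]
ee_rot: [3.137, -0.001, 1.401]
wrist_force: [-1.0, -0.3, -0.1]
width: 0.0375
finger_force: 0.0
```

```bash
python3 - <<'E'
from h import *
to([19,-90,200])
for n in("side","top"):
    s=snapshot(n); w=cloud(s); hsv=cv2.cvtColor(s["image"],cv2.COLOR_BGR2HSV); H,S,V=[hsv[...,i].astype(int) for i in range(3)]
    L=(w-O)@RI
    m=((H<8)|(H>172))&(S>140)&(L[...,2]>.125)&(abs(L[...,0])<.06)&(abs(L[...,1]+.1)<.1)
    q=L[m]*1000; print(n,len(q),np.round(np.percentile(q,[2,50,98],axis=0),1).tolist())
    k=q[q[:,1]>-104]; print(" knob",len(k),np.round(np.percentile(k,[3,50,97],axis=0),1).tolist())
    m=(abs(H-112)<12)&(S>110)&(L[...,2]>.2)&(abs(L[...,1]-.06)<.1); q=L[m]*1000; print(" bar",len(q),np.round(np.median(q,0),1) if len(q) else 0)
    m=(V<75)&(L[...,2]>.218)&(L[...,2]<.245)&(L[...,0]>.07)&(abs(L[...,1]+.13)<.055); q=L[m]*1000; print(" grip",len(q),np.round(np.percentile(q,[3,50,97],axis=0),1).tolist() if len(q) else 0)
    cv2.imwrite(f"pics/{n}2.png",cv2.resize(s["image"][90:260,230:450],None,fx=3,fy=3))
E
```

```text
local mm [ 90.3  63.6 335.7] ToolInInc [[-0.001, 1.0, 0.005], [1.0, 0.001, 0.001], [0.001, 0.005, -1.0]] units [-3.84 -1.8   3.38] F [-0.9 -0.4 -0.1] w 0.0375 ff 0.0 t 9.15 q [-0.07  0.33  0.83  0.    1.98  0.1 ]
side 88 [[9.9, -147.2, 138.7], [17.6, -126.9, 142.7], [28.2, -90.1, 149.1]]
 knob 12 [[11.4, -100.9, 139.0], [15.3, -91.4, 146.1], [18.4, -89.9, 151.4]]
 bar 43 [ 94.7  13.2 273.4]
 grip 0 0
top 165 [[9.1, -150.3, 137.8], [18.8, -122.4, 144.1], [28.4, -81.5, 154.0]]
 knob 35 [[-48.2, -95.5, 144.2], [17.6, -88.0, 148.3], [25.4, -9.8, 652.2]]
 bar 57 [ 92.1  29.  274.6]
 grip 285 [[95.0, -166.7, 222.6], [104.7, -127.3, 232.2], [115.9, -88.8, 237.2]]
```

View pics/side2.png

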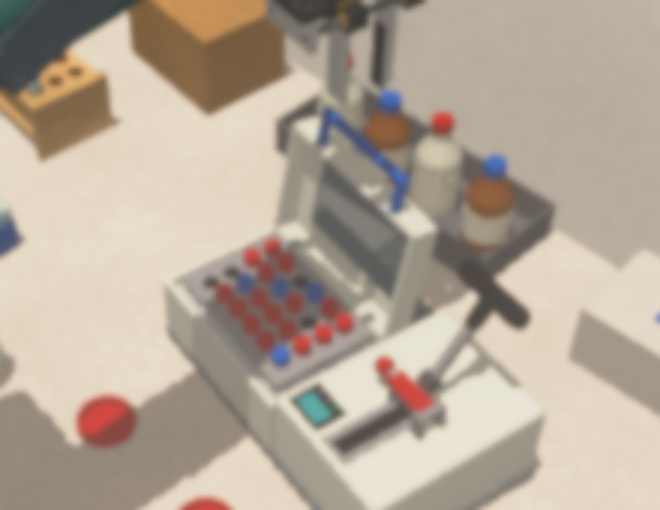

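The lid is open on its stop: bar at x 94, z 273, (365,145) in the crop. The catch knob at (385,365) is still closed. I move to above the knob with a forward tilt so that the body clears the lever grip.

>>> drive_tool(
  commands=[
    [-0.77,-0.44,0,0,0,0],
    [-0.77,-0.44,0,0,0,0],
    [-0.77,-0.44,0,0,0,0],
    [-0.77,-0.44,0,0,0,0],
    [-0.76,-0.44,0,0,0,0],
    [0,0,0.7,0,0,0],
    [0,0,0.7,0,0,0],
    [0,0,0,-0.87,0,0],
    [0,0,0,-0.87,0,0],
    [0,0,0,-0.88,0,0],
    [0,0,0,0,0,0],
  ],
)

```text
time: 10.62
tool_pos: [0.5316, -0.1216, 0.2747]
ee_rot: [2.884, -0.001, 1.4]
wrist_force: [0.3, -0.7, 0.5]
width: 0.0373
finger_force: 0.0
```

```bash
python3 -c "
from h import *
to([3,-90,199])"
```

```text
local mm [-2.000e-01 -9.000e+01  2.747e+02] ToolInInc [[-0.001, 0.967, 0.255], [1.0, 0.0, 0.001], [0.001, 0.255, -0.967]] units [-0.   -0.41  1.85] F [ 0.4 -0.7  0.5] w 0.0373 ff 0.0 t 10.625 q [-0.36 -0.13  1.47  0.05  1.55 -0.18]
```

>>> drive_tool(
  commands=[
    [0,-0.21,0.62,0,0,0],
    [0,-0.2,0.62,0,0,0],
    [0,0,0.61,0,0,0],
    [0,0,0.5,0,0,0],
    [0,0,0.5,0,0,0],
    [0,0,0.4,0,0,0],
    [0,0,0.2,0,0,0],
    [0,0,0,0,0,0],
  ],
)

```text
time: 11.62
tool_pos: [0.5531, -0.1254, 0.1387]
ee_rot: [2.881, -0.0, 1.401]
wrist_force: [-0.7, 0.2, 0.8]
width: 0.0375
finger_force: 0.0
```

```bash
python3 - <<'E'
from h import *
to([20.8,-90,131.3])
s=snapshot("side"); cv2.imwrite("pics/s3.png",cv2.resize(s["image"][150:260,310:440],None,fx=5,fy=5))
E
```

```text
local mm [ 21.7 -90.2 138.7] ToolInInc [[-0.001, 0.966, 0.257], [1.0, 0.001, 0.001], [0.0, 0.257, -0.966]] units [ 0.   -0.07  0.17] F [-0.7  0.1  0.8] w 0.0375 ff 0.0 t 11.625 q [-0.35 -0.05  1.66  0.05  1.27 -0.19]
```

View pics/s3.png

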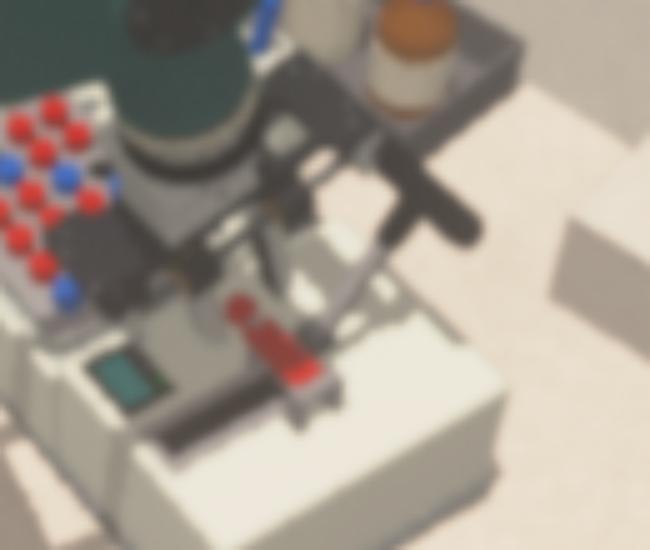

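The knob (240,308) sits between the fingers and the body clears the T-grip (430,195). I go down the last 7 mm and close.

>>> drive_tool(
  commands=[
    [0,-0.05,0.17,0,0,0],
    [0,0,0,0,0,0],
  ],
)

```text
time: 11.92
tool_pos: [0.5528, -0.1254, 0.1322]
ee_rot: [2.88, -0.0, 1.401]
wrist_force: [-0.2, 0.9, -0.8]
width: 0.0376
finger_force: 0.0
```

>>> drive_tool(
  commands=[
    [0,0,0,0,0,0],
    [0,0,0,0,0,0],
    [0,0,0,0,0,0],
    [0,0,0,0,0,0],
  ],
  gripper=1,
)

```text
time: 12.42
tool_pos: [0.5531, -0.1255, 0.1327]
ee_rot: [2.879, 0.0, 1.401]
wrist_force: [-1.6, 0.3, 0.8]
width: 0.0184
finger_force: 30.0
```

```bash
python3 - <<'E'
from h import *
to([20.8,-90,131.3])
R=RI.T@where()[1]
th=np.linspace(0,2.2,23)
c=np.c_[0*th,-158+68*np.cos(th),140+68*np.sin(th)]
for t,d in zip(th[1:],np.diff(c,axis=0)/40): print(round(t,2),np.round(R.T@d,2))
E
```

```text
local mm [ 21.7 -90.2 132.7] ToolInInc [[-0.001, 0.966, 0.259], [1.0, 0.001, 0.0], [-0.0, 0.259, -0.966]] units [ 0.01 -0.03  0.03] F [-1.6  0.1  0.8] w 0.0184 ff 30.0 t 12.425 q [-0.35 -0.04  1.67  0.05  1.25 -0.19]
0.1 [-0.01  0.04 -0.16]
0.2 [-0.03  0.04 -0.16]
0.3 [-0.04  0.04 -0.16]
0.4 [-0.06  0.04 -0.15]
0.5 [-0.07  0.04 -0.15]
0.6 [-0.09  0.04 -0.14]
0.7 [-0.1   0.03 -0.13]
0.8 [-0.12  0.03 -0.12]
0.9 [-0.13  0.03 -0.11]
1.0 [-0.14  0.03 -0.1 ]
1.1 [-0.15  0.02 -0.08]
1.2 [-0.16  0.02 -0.07]
1.3 [-0.16  0.01 -0.05]
1.4 [-0.17  0.01 -0.04]
1.5 [-0.17  0.01 -0.02]
1.6 [-0.17  0.   -0.  ]
1.7 [-0.17 -0.    0.01]
1.8 [-0.17 -0.01  0.03]
1.9 [-0.16 -0.01  0.05]
2.0 [-0.16 -0.02  0.06]
2.1 [-0.15 -0.02  0.08]
2.2 [-0.14 -0.02  0.09]
```

>>> drive_tool(
  commands=[
    [-0.01,0.04,-0.16,0,0,0],
    [-0.03,0.04,-0.16,0,0,0],
    [-0.04,0.04,-0.16,0,0,0],
    [-0.06,0.04,-0.15,0,0,0],
    [-0.07,0.04,-0.15,0,0,0],
    [-0.09,0.04,-0.14,0,0,0],
    [-0.1,0.03,-0.13,0,0,0],
    [-0.12,0.03,-0.12,0,0,0],
  ],
)

```text
time: 13.42
tool_pos: [0.5492, -0.1455, 0.1815]
ee_rot: [2.879, -0.001, 1.401]
wrist_force: [1.2, 4.2, 0.8]
width: 0.0181
finger_force: 31.3
```

```bash
python3 -c "
from h import *
to([21.7,-158+68*np.cos(.8),132.7+68*np.sin(.8)])"
```

```text
local mm [  21.3 -110.6  181.5] ToolInInc [[-0.002, 0.966, 0.26], [1.0, 0.001, 0.002], [0.001, 0.26, -0.966]] units [0.   0.01 0.  ] F [0.5 4.3 0.8] w 0.0181 ff 31.3 t 13.425 q [-0.4  -0.06  1.6   0.06  1.36 -0.23]
```

>>> drive_tool(
  commands=[
    [-0.13,0.03,-0.11,0,0,0],
    [-0.14,0.03,-0.1,0,0,0],
    [-0.15,0.02,-0.08,0,0,0],
    [-0.16,0.02,-0.07,0,0,0],
    [-0.16,0.01,-0.05,0,0,0],
    [-0.17,0.01,-0.04,0,0,0],
    [-0.17,0.01,-0.02,0,0,0],
    [-0.17,0,0,0,0,0],
    [-0.17,0,0.01,0,0,0],
    [-0.17,-0.01,0.03,0,0,0],
    [-0.16,-0.01,0.05,0,0,0],
    [-0.16,-0.02,0.06,0,0,0],
    [-0.15,-0.02,0.08,0,0,0],
    [-0.14,-0.02,0.09,0,0,0],
  ],
)

```text
time: 15.18
tool_pos: [0.5345, -0.2331, 0.1868]
ee_rot: [2.88, -0.0, 1.401]
wrist_force: [-0.0, -0.5, -0.4]
width: 0.0
finger_force: 0.0
```

```bash
python3 -c "
from h import *
to([21.7,-158+68*np.cos(2.2),132.7+68*np.sin(2.2)])"
```

```text
local mm [  21.6 -199.4  186.8] ToolInInc [[-0.001, 0.966, 0.259], [1.0, 0.001, 0.0], [0.0, 0.259, -0.966]] units [ 0.04  0.01 -0.02] F [ 0.1 -0.5 -0.4] w 0.0 ff 0.0 t 15.175 q [-0.57 -0.03  1.55  0.1   1.38 -0.41]
```

```bash
python3 - <<'E'
from h import *
s=snapshot("side"); cv2.imwrite("pics/s4.png",cv2.resize(s["image"][150:260,310:440],None,fx=5,fy=5))
E
```

```text
(no output)
```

View pics/s4.png

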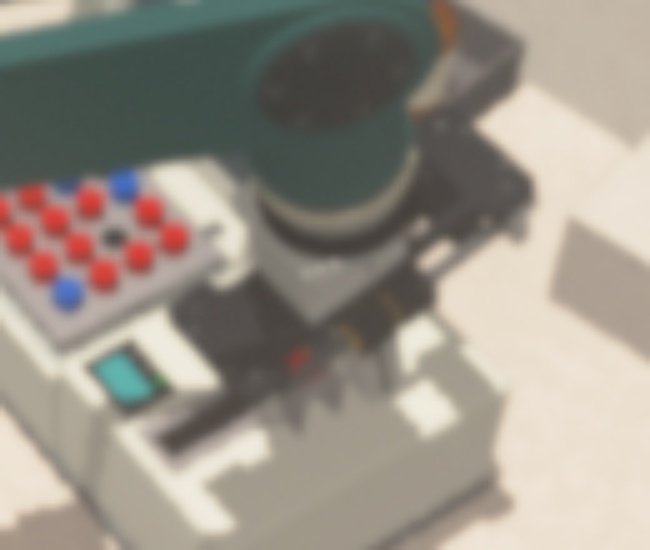

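The body hides most of the catch; only a red spot at (300,358) shows. I back off upward and look again.

>>> drive_tool(
  commands=[
    [0,0,-0.5,0,0,0],
    [0,0,-0.8,0,0,0],
    [0,0,-0.8,0,0,0],
    [0,0,0,0,0,0],
  ],
)

```text
time: 15.72
tool_pos: [0.5141, -0.2297, 0.2718]
ee_rot: [2.873, 0.002, 1.401]
wrist_force: [0.4, -0.8, 0.4]
width: 0.0004
finger_force: 0.0
```

```bash
python3 - <<'E'
from h import *
to([21.7,-110,210])
for n in("side","top"):
    s=snapshot(n); w=cloud(s); hsv=cv2.cvtColor(s["image"],cv2.COLOR_BGR2HSV); H,S,V=[hsv[...,i].astype(int) for i in range(3)]
    L=(w-O)@RI
    m=((H<8)|(H>172))&(S>140)&(L[...,2]>.122)&(L[...,2]<.23)&(abs(L[...,0]-.02)<.04)&(abs(L[...,1]+.16)<.1)
    q=L[m]*1000; print(n,len(q),np.round(np.percentile(q,[2,25,50,75,98],axis=0),1).tolist() if len(q) else 0)
E
```

```text
local mm [   1.  -199.6  271.8] ToolInInc [[-0.001, 0.964, 0.265], [1.0, 0.002, -0.002], [-0.002, 0.265, -0.964]] units [2.24 0.09 1.62] F [ 0.5 -0.7  0.4] w 0.0004 ff 0.0 t 15.725 q [-0.59 -0.09  1.44  0.11  1.54 -0.41]
side 34 [[12.8, -145.9, 139.1], [17.1, -138.0, 141.6], [18.9, -124.0, 143.2], [21.6, -117.5, 143.8], [25.7, -109.0, 146.3]]
top 152 [[10.3, -149.3, 138.7], [14.3, -135.5, 142.3], [18.9, -121.0, 144.5], [23.3, -107.2, 146.3], [27.7, -82.8, 152.1]]
```

The catch slipped out and fell back closed: the knob is at y≈-90 and the bar is level. I think the tilted pads wedged the bar out. I will regrasp 4–5 mm deeper and turn the tool upright during the lift.

>>> drive_tool(
  commands=[
    [0.75,0,0,0,0,0],
    [0.75,0,0,0,0,0],
    [0.74,0,0,0,0,0],
    [0.5,0,0,0,0,0],
    [0,0,0,0,0,0],
  ],
  gripper=0.64,
)

```text
time: 16.45
tool_pos: [0.5313, -0.1196, 0.2657]
ee_rot: [2.883, -0.001, 1.403]
wrist_force: [0.3, 0.4, 0.8]
width: 0.0335
finger_force: 0.0
```

```bash
python3 -c "
from h import *
to([4,-90,197])"
```

```text
local mm [ -0.8 -88.1 265.7] ToolInInc [[-0.004, 0.967, 0.255], [1.0, 0.003, 0.002], [0.001, 0.255, -0.967]] units [-0.05 -0.32  1.69] F [0.2 0.5 0.8] w 0.0335 ff 0.0 t 16.45 q [-0.36 -0.13  1.49  0.05  1.53 -0.19]
```

>>> drive_tool(
  commands=[
    [-0.05,-0.16,0.6,0,0,0],
    [0,-0.16,0.6,0,0,0],
    [0,0,0.5,0,0,0],
    [0,0,0.5,0,0,0],
    [0,0,0.5,0,0,0],
    [0,0,0.4,0,0,0],
    [0,0,0.2,0,0,0],
    [0,0,0,0,0,0],
    [0,0,0,0,0,0],
  ],
)

```text
time: 17.58
tool_pos: [0.5533, -0.1269, 0.1383]
ee_rot: [2.878, 0.0, 1.401]
wrist_force: [-1.3, -0.3, 0.9]
width: 0.0339
finger_force: 0.0
```

```bash
python3 -c "
from h import *
to([22.5,-90,127.6])"
```

```text
local mm [ 22.1 -91.6 138.3] ToolInInc [[-0.001, 0.965, 0.26], [1.0, 0.001, 0.0], [-0.0, 0.26, -0.965]] units [ 0.04 -0.06  0.26] F [-1.3 -0.5  0.9] w 0.0339 ff 0.0 t 17.575 q [-0.36 -0.05  1.67  0.05  1.26 -0.19]
```

>>> drive_tool(
  commands=[
    [0.04,-0.06,0.15,0,0,0],
    [0,0,0.11,0,0,0],
    [0,0,0,0,0,0],
  ],
)

```text
time: 17.95
tool_pos: [0.5532, -0.125, 0.1261]
ee_rot: [2.881, -0.0, 1.401]
wrist_force: [0.5, 0.3, -0.3]
width: 0.0335
finger_force: 0.0
```

>>> drive_tool(
  commands=[
    [0,0,0,0,0,0],
    [0,0,0,0,0,0],
    [0,0,0,0,0,0],
    [0,0,0,0,0,0],
  ],
  gripper=1,
)

```text
time: 18.45
tool_pos: [0.5545, -0.1253, 0.1275]
ee_rot: [2.877, -0.0, 1.401]
wrist_force: [3.8, 0.1, -0.4]
width: 0.0184
finger_force: 30.0
```

```bash
python3 - <<'E'
from h import *
to([22.5,-90,127.6])
p,R,o=where(); R0=RI.T@R; h=13.
Rv=np.array([[0,1,0],[1,0,0],[0,0,-1.]])
def pose(th):
    a=.262*np.clip((.8-th)/.6,0,1)
    Rt=Rv@Rot.from_rotvec([-a,0,0]).as_matrix()
    k=np.array([19.3,-158+68*np.cos(th),140+68*np.sin(th)])
    return k+h*Rt[:,2],Rt
P,Q=pose(0)
for t in np.arange(.1,2.25,.1):
    p2,R2=pose(t); d=Q.T@(p2-P)/40; w=Rot.from_matrix(Q.T@R2).as_rotvec()/.1
    print(round(t,1),np.round(d,2).tolist(),np.round(w[0],2)); P,Q=p2,R2
E
```

```text
local mm [ 23.  -89.8 127.5] ToolInInc [[-0.001, 0.965, 0.262], [1.0, 0.001, 0.0], [0.0, 0.262, -0.965]] units [-0.01 -0.01 -0.01] F [ 3.8  0.8 -0.4] w 0.0184 ff 30.0 t 18.45 q [-0.35 -0.04  1.68  0.05  1.24 -0.19]
0.1 [-0.01, 0.04, -0.16] 0.0
0.2 [-0.03, 0.04, -0.16] 0.0
0.3 [-0.04, 0.03, -0.16] 0.44
0.4 [-0.06, 0.02, -0.16] 0.44
0.5 [-0.07, 0.01, -0.15] 0.44
0.6 [-0.09, 0.0, -0.14] 0.44
0.7 [-0.1, -0.0, -0.14] 0.44
0.8 [-0.12, -0.01, -0.12] 0.44
0.9 [-0.13, 0.0, -0.11] 0.0
1.0 [-0.14, 0.0, -0.1] 0.0
1.1 [-0.15, 0.0, -0.08] 0.0
1.2 [-0.16, 0.0, -0.07] 0.0
1.3 [-0.16, 0.0, -0.05] 0.0
1.4 [-0.17, 0.0, -0.04] 0.0
1.5 [-0.17, 0.0, -0.02] 0.0
1.6 [-0.17, 0.0, -0.0] 0.0
1.7 [-0.17, 0.0, 0.01] 0.0
1.8 [-0.17, 0.0, 0.03] 0.0
1.9 [-0.16, 0.0, 0.05] 0.0
2.0 [-0.16, 0.0, 0.06] 0.0
2.1 [-0.15, 0.0, 0.08] 0.0
2.2 [-0.14, 0.0, 0.09] 0.0
```

>>> drive_tool(
  commands=[
    [-0.01,0.04,-0.16,0,0,0],
    [-0.03,0.04,-0.16,0,0,0],
    [-0.04,0.03,-0.16,0.44,0,0],
    [-0.06,0.02,-0.16,0.44,0,0],
    [-0.07,0.01,-0.15,0.44,0,0],
    [-0.09,0,-0.14,0.44,0,0],
    [-0.1,0,-0.14,0.44,0,0],
    [-0.12,-0.01,-0.12,0.44,0,0],
  ],
)

```text
time: 19.45
tool_pos: [0.5476, -0.1441, 0.1752]
ee_rot: [-3.141, -0.003, 1.402]
wrist_force: [6.5, 1.8, -0.3]
width: 0.0183
finger_force: 30.0
```

>>> drive_tool(
  commands=[
    [-0.13,0,-0.11,0,0,0],
    [-0.14,0,-0.1,0,0,0],
    [-0.15,0,-0.08,0,0,0],
    [-0.16,0,-0.07,0,0,0],
  ],
)

```text
time: 19.95
tool_pos: [0.5437, -0.1666, 0.1898]
ee_rot: [3.141, -0.003, 1.402]
wrist_force: [4.2, 1.7, -0.4]
width: 0.0184
finger_force: 30.0
```

```bash
python3 -c "
from h import *
to([19.3,-158+68*np.cos(1.2),127+68*np.sin(1.2)])"
```

```text
local mm [  19.5 -132.3  189.8] ToolInInc [[-0.003, 1.0, 0.001], [1.0, 0.003, 0.003], [0.003, 0.001, -1.0]] units [-0.03 -0.   -0.02] F [ 3.8  2.3 -0.4] w 0.0184 ff 30.0 t 19.95 q [-0.4   0.13  1.35  0.    1.66 -0.23]
```

Still held at 1.2 rad, so I carry on.

>>> drive_tool(
  commands=[
    [-0.17,0,-0.06,0,0,0],
    [-0.17,0,-0.04,0,0,0],
    [-0.17,0,-0.02,0,0,0],
    [-0.17,0,0,0,0,0],
    [-0.17,0,0.01,0,0,0],
  ],
)

```text
time: 20.58
tool_pos: [0.5377, -0.2008, 0.1936]
ee_rot: [3.141, -0.002, 1.402]
wrist_force: [5.3, 0.8, -0.3]
width: 0.0183
finger_force: 30.9
```

>>> drive_tool(
  commands=[
    [-0.17,0,0.03,0,0,0],
    [-0.16,0,0.05,0,0,0],
    [-0.16,0,0.06,0,0,0],
    [-0.15,0,0.08,0,0,0],
    [-0.14,0,0.09,0,0,0],
  ],
)

```text
time: 21.2
tool_pos: [0.5324, -0.2311, 0.181]
ee_rot: [3.141, -0.003, 1.402]
wrist_force: [5.5, 2.5, -1.3]
width: 0.019
finger_force: 30.0
```

```bash
python3 -c "
from h import *
to([19.3,-158+68*np.cos(2.2),127+68*np.sin(2.2)])"
```

```text
local mm [  19.3 -197.8  181. ] ToolInInc [[-0.002, 1.0, 0.0], [1.0, 0.002, 0.003], [0.003, 0.0, -1.0]] units [-0.01  0.   -0.02] F [ 5.   3.4 -1.3] w 0.019 ff 30.0 t 21.2 q [-0.51  0.16  1.34  0.    1.64 -0.34]
```

>>> drive_tool(
  commands=[
    [0,0,0,0,0,0],
    [0,0,0,0,0,0],
    [0,0,0,0,0,0],
    [0,0,-0.6,0,0,0],
    [0,0,-0.9,0,0,0],
    [0,0,-0.9,0,0,0],
    [0,0,-0.9,0,0,0],
    [0,0,0,0,0,0],
  ],
  gripper=0.45,
)

```text
time: 22.2
tool_pos: [0.5323, -0.2327, 0.3172]
ee_rot: [3.137, 0.003, 1.401]
wrist_force: [0.7, 0.1, -0.7]
width: 0.0517
finger_force: 0.0
```

```bash
python3 - <<'E'
from h import *
to([104,-104,280])
for n in("side","top"):
    s=snapshot(n); w=cloud(s); hsv=cv2.cvtColor(s["image"],cv2.COLOR_BGR2HSV); H,S,V=[hsv[...,i].astype(int) for i in range(3)]
    L=(w-O)@RI
    m=((H<8)|(H>172))&(S>140)&(L[...,2]>.122)&(L[...,2]<.23)&(abs(L[...,0]-.02)<.04)&(abs(L[...,1]+.16)<.1)
    q=L[m]*1000; print(n,len(q),np.round(np.percentile(q,[2,50,98],axis=0),1).tolist() if len(q) else 0)
    m=(V<75)&(L[...,2]>.2)&(L[...,2]<.245)&(L[...,0]>.07)&(abs(L[...,1]+.13)<.055); q=L[m]*1000; print(" grip",len(q),np.round(np.percentile(q,[3,50,97],axis=0),1).tolist() if len(q) else 0)
    cv2.imwrite(f"pics/{n}5.png",cv2.resize(s["image"][90:260,230:450],None,fx=3,fy=3))
E
```

```text
local mm [  19.4 -199.4  317.2] ToolInInc [[-0.001, 1.0, 0.005], [1.0, 0.001, -0.003], [-0.003, 0.005, -1.0]] units [2.39 2.11 0.93] F [ 0.7  0.3 -0.7] w 0.0517 ff 0.0 t 22.2 q [-0.51  0.16  1.07 -0.    1.91 -0.34]
side 17 [[10.9, -226.2, 170.7], [15.1, -222.0, 175.6], [21.4, -218.1, 180.4]]
 grip 0 0
top 42 [[11.3, -175.8, 141.1], [20.6, -167.5, 147.3], [28.2, -160.5, 155.9]]
 grip 342 [[84.0, -168.2, 205.6], [103.0, -128.8, 231.5], [115.5, -89.4, 238.3]]
```

View pics/side5.png

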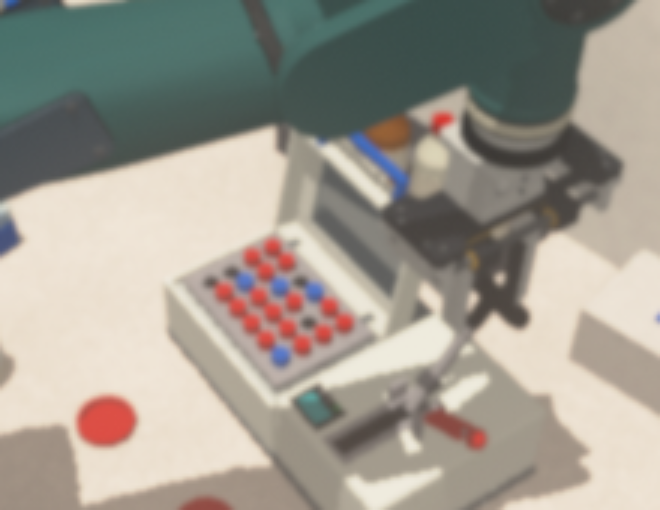

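The catch is flipped over to the right, red knob at (475,438). Tubes are still down and the lid is open. I go to the lever grip, 25 mm left of its shaft.

>>> drive_tool(
  commands=[
    [0.6,0.53,0,0,0,0],
    [0.6,0.53,0,0,0,0],
    [0.6,0.53,0,0,0,0],
    [0.59,0.52,0,0,0,0],
    [0,0,0,0,0,0],
    [0,0,0.6,0,0,0],
    [0,0,0.4,0,0,0],
    [0,0,0,0,0,0],
  ],
)

```text
time: 23.3
tool_pos: [0.6293, -0.1525, 0.2701]
ee_rot: [-3.134, -0.001, 1.4]
wrist_force: [0.5, 0.0, -0.3]
width: 0.0519
finger_force: 0.0
```

```bash
python3 - <<'E'
from h import *
to([104,-104,205])
s=snapshot("top");w=cloud(s); L=(w-O)@RI; V=s["image"].max(-1)
m=(V<75)&(L[...,2]>.215)&(L[...,2]<.245)&(L[...,0]>.07)&(abs(L[...,1]+.13)<.055); q=L[m]*1000; print(" grip",len(q),np.round(np.percentile(q,[3,50,97],axis=0),1).tolist() if len(q) else 0)
E
```

```text
local mm [ 101.4 -103.9  270.1] ToolInInc [[-0.0, 1.0, -0.007], [1.0, 0.0, 0.001], [0.001, -0.007, -1.0]] units [-0.    0.08  1.63] F [ 0.5  0.1 -0.3] w 0.0519 ff 0.0 t 23.3 q [-0.33  0.32  0.97 -0.    1.86 -0.15]
 grip 23 [[97.6, -170.9, 226.0], [102.9, -165.0, 232.3], [109.9, -133.3, 237.2]]
```

>>> drive_tool(
  commands=[
    [0,0.05,0.5,0,0,0],
    [0,0,0.5,0,0,0],
    [0,0,0.4,0,0,0],
    [0,0,0.23,0,0,0],
    [0,0,0,0,0,0],
    [0,0,0,0,0,0],
  ],
)

```text
time: 24.1
tool_pos: [0.6331, -0.1527, 0.2088]
ee_rot: [-3.141, 0.0, 1.401]
wrist_force: [-0.1, -0.3, 0.1]
width: 0.0519
finger_force: 0.0
```

>>> drive_tool(
  commands=[
    [0,0,0,0,0,0],
    [0,0,0,0,0,0],
    [0,0,0,0,0,0],
    [0,0,0,0,0,0],
    [0,0,0,0,0,0],
  ],
  gripper=1,
)

```text
time: 24.72
tool_pos: [0.635, -0.153, 0.2085]
ee_rot: [3.137, 0.0, 1.401]
wrist_force: [6.0, -1.0, -0.9]
width: 0.021
finger_force: 30.0
```

```bash
python3 - <<'E'
from h import *
to([104,-104,205])
th=np.linspace(0,1.05,31); a=np.deg2rad(38)-th
c=np.c_[220*np.sin(a),220*np.cos(a)]
for t,d,e in zip(th[1:],np.diff(c,axis=0)/40,c[1:]-c[0]): print(round(t,3),np.round([d[0],-d[1]],3),np.round(e,1))
E
```

```text
local mm [ 107.  -103.3  208.5] ToolInInc [[-0.001, 1.0, 0.004], [1.0, 0.001, -0.0], [-0.0, 0.004, -1.0]] units [-0.02 -0.08  0.09] F [ 6.1  0.1 -0.9] w 0.021 ff 30.0 t 24.725 q [-0.32  0.32  1.1   0.    1.73 -0.15]
0.035 [-0.154 -0.116] [-6.1  4.6]
0.07 [-0.158 -0.11 ] [-12.5   9. ]
0.105 [-0.161 -0.105] [-18.9  13.2]
0.14 [-0.165 -0.099] [-25.5  17.2]
0.175 [-0.168 -0.093] [-32.3  20.9]
0.21 [-0.172 -0.087] [-39.1  24.4]
0.245 [-0.175 -0.081] [-46.1  27.7]
0.28 [-0.177 -0.075] [-53.2  30.7]
0.315 [-0.18  -0.069] [-60.4  33.4]
0.35 [-0.182 -0.063] [-67.7  35.9]
0.385 [-0.184 -0.056] [-75.   38.2]
0.42 [-0.186 -0.05 ] [-82.5  40.2]
0.455 [-0.188 -0.043] [-90.   41.9]
0.49 [-0.189 -0.036] [-97.5  43.3]
0.525 [-0.19 -0.03] [-105.1   44.5]
0.56 [-0.191 -0.023] [-112.8   45.5]
0.595 [-0.192 -0.016] [-120.4   46.1]
0.63 [-0.192 -0.01 ] [-128.1   46.5]
0.665 [-0.192 -0.003] [-135.8   46.6]
0.7 [-0.192  0.004] [-143.5   46.5]
0.735 [-0.192  0.01 ] [-151.2   46.1]
0.77 [-0.192  0.017] [-158.9   45.4]
0.805 [-0.191  0.024] [-166.5   44.4]
0.84 [-0.19   0.031] [-174.1   43.2]
0.875 [-0.189  0.037] [-181.7   41.7]
0.91 [-0.187  0.044] [-189.2   40. ]
0.945 [-0.186  0.05 ] [-196.6   38. ]
0.98 [-0.184  0.057] [-204.    35.7]
1.015 [-0.182  0.063] [-211.2   33.2]
1.05 [-0.18   0.069] [-218.4   30.4]
```

>>> drive_tool(
  commands=[
    [0,-0.08,-0.06,0,0,0],
    [0,-0.08,-0.06,0,0,0],
    [0,-0.16,-0.11,0,0,0],
    [0,-0.16,-0.105,0,0,0],
    [0,-0.165,-0.1,0,0,0],
    [0,-0.17,-0.09,0,0,0],
    [0,-0.17,-0.085,0,0,0],
    [0,-0.175,-0.08,0,0,0],
    [0,-0.175,-0.075,0,0,0],
    [0,-0.18,-0.07,0,0,0],
  ],
)

```text
time: 25.98
tool_pos: [0.5775, -0.143, 0.2441]
ee_rot: [3.129, 0.0, 1.401]
wrist_force: [8.5, -0.7, 2.9]
width: 0.0214
finger_force: 30.0
```

```bash
python3 -c "
from h import *
to([105.5-60.4,-104,208.5+33.4])"
```

```text
local mm [  48.7 -103.3  244.1] ToolInInc [[-0.002, 1.0, 0.012], [1.0, 0.002, -0.0], [-0.0, 0.012, -1.0]] units [-0.02 -0.09  0.05] F [8.5 0.8 2.9] w 0.0214 ff 30.0 t 25.975 q [-0.34  0.17  1.2   0.    1.76 -0.17]
```

>>> drive_tool(
  commands=[
    [0,-0.185,-0.06,0,0,0],
    [0,-0.185,-0.05,0,0,0],
    [0,-0.19,-0.045,0,0,0],
    [0,-0.19,-0.04,0,0,0],
    [0,-0.19,-0.035,0,0,0],
    [0,-0.19,-0.03,0,0,0],
    [0,-0.19,-0.02,0,0,0],
    [0,-0.19,-0.015,0,0,0],
    [0,-0.19,-0.01,0,0,0],
    [0,-0.19,0,0,0,0],
  ],
)

```text
time: 27.22
tool_pos: [0.5035, -0.1301, 0.2588]
ee_rot: [3.125, 0.001, 1.402]
wrist_force: [8.6, -0.3, 9.3]
width: 0.0213
finger_force: 30.0
```

```bash
python3 -c "
from h import *
to([107-135.8,-104,208.5+46.6])"
```

```text
local mm [ -26.4 -103.2  258.8] ToolInInc [[-0.002, 1.0, 0.016], [1.0, 0.002, -0.001], [-0.001, 0.016, -1.0]] units [-0.02 -0.06  0.09] F [8.5 1.1 9.3] w 0.0213 ff 30.0 t 27.225 q [-0.36  0.    1.35  0.    1.77 -0.19]
```

>>> drive_tool(
  commands=[
    [0,-0.19,0,0,0,0],
    [0,-0.19,0.01,0,0,0],
    [0,-0.19,0.015,0,0,0],
    [0,-0.19,0.02,0,0,0],
    [0,-0.19,0.03,0,0,0],
    [0,-0.19,0.035,0,0,0],
    [0,-0.19,0.04,0,0,0],
    [0,-0.19,0.05,0,0,0],
    [0,-0.18,0.05,0,0,0],
  ],
)

```text
time: 28.35
tool_pos: [0.4356, -0.1182, 0.2476]
ee_rot: [3.129, -0.0, 1.402]
wrist_force: [7.3, 1.5, 6.1]
width: 0.0211
finger_force: 30.0
```

```bash
python3 -c "
from h import *
to([107-218.4,-104,209.5+30.4])"
```

```text
local mm [ -95.4 -103.   247.6] ToolInInc [[-0.002, 1.0, 0.013], [1.0, 0.002, 0.0], [0.0, 0.013, -1.0]] units [-0.02 -0.4   0.19] F [7.  2.8 6.1] w 0.0211 ff 30.0 t 28.35 q [-0.39 -0.15  1.52  0.    1.76 -0.22]
```

>>> drive_tool(
  commands=[
    [0,-0.13,0.05,0,0,0],
    [0,-0.12,0.045,0,0,0],
    [0,-0.1,0.04,0,0,0],
    [0,-0.05,0.02,0,0,0],
    [0,0,0,0,0,0],
  ],
)

```text
time: 28.98
tool_pos: [0.42, -0.1154, 0.2415]
ee_rot: [3.129, -0.0, 1.402]
wrist_force: [6.6, 2.6, 6.0]
width: 0.0211
finger_force: 30.0
```

>>> drive_tool(
  commands=[
    [0,-0.05,0.02,0,0,0],
    [0,-0.05,0.02,0,0,0],
    [0,0,0,0,0,0],
    [0,0,0,0,0,0],
  ],
)

```text
time: 29.48
tool_pos: [0.4193, -0.1153, 0.2411]
ee_rot: [3.12, -0.0, 1.403]
wrist_force: [14.1, -0.0, 8.4]
width: 0.0215
finger_force: 30.0
```

```bash
python3 -c "
from h import *
to([107-218.4,-104,209.5+30.4])"
```

```text
local mm [-112.  -103.   241.1] ToolInInc [[-0.003, 1.0, 0.021], [1.0, 0.003, 0.0], [0.0, 0.021, -1.0]] units [-0.03  0.01  0.03] F [13.9  2.4  8.4] w 0.0215 ff 30.0 t 29.475 q [-0.4  -0.19  1.57  0.01  1.75 -0.23]
```

The force rose from 7 to 14 N and motion stalled at the predicted stop position. I check the view.

```bash
python3 - <<'E'
from h import *
ims=[]
for n,c in(("side",(60,330,180,450)),("top",(90,270,220,490))):
    s=snapshot(n); cv2.imwrite(f"pics/{n}9.png",s["image"]); im=s["image"][c[0]:c[1],c[2]:c[3]]
    ims.append(cv2.resize(im,(400,int(400*im.shape[0]/im.shape[1]))))
    L=(cloud(s)-O)@RI
    m=(abs(L[...,0])<.07)&(L[...,1]>.0)&(L[...,1]<.13)&(L[...,2]<.25); print(n,m.sum(),np.nanpercentile(L[m][:,2],[50,90]) if m.sum() else 0)
h=max(i.shape[0] for i in ims); cv2.imwrite("pics/fin.png",np.hstack([cv2.copyMakeBorder(i,0,h-i.shape[0],0,0,0) for i in ims]))
E
```

```text
side 254 [0.10070862 0.17120406]
top 2521 [0.16081505 0.17364154]
```

View pics/fin.png

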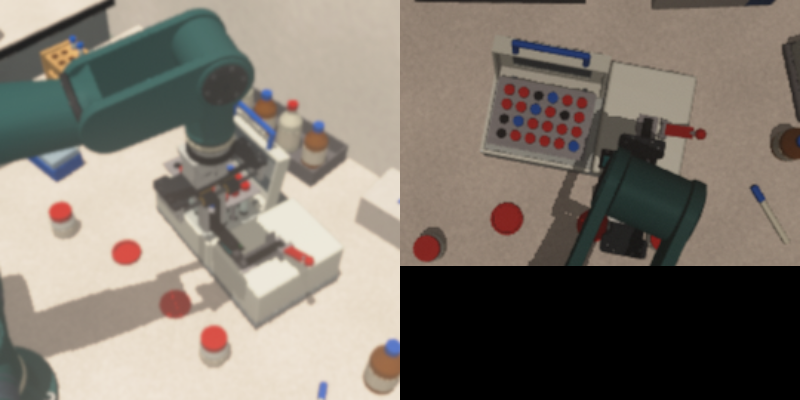

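The tubes are raised (tops at about 0.17 m) and the lid is open, blue bar at (550,52). The catch is flipped over at (690,132), the lever is held at the front stop and the bystanders have not moved. I hand the job in.

```bash
python3 -c "
from bench import close_job
print(close_job())"
```

```text
the job is handed in; nothing more can be done
None
```

I handed the job in with the lid open on its stop, the catch flipped off the slot, and the lever still gripped at its front stop with the tubes raised. The catch slipped from the fingers once and fell back closed, and I flipped it over on the second try.

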